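Load the spacer magazine at the solar bench

ROBOT

A 6-joint arm with a two-finger parallel gripper is mounted at the origin on the work surface. World frame = base frame: x ahead of the robot, y to its left, z up, the work surface at z = 0. Lengths are in m, angles in degrees, forces in N, time in s.
With the tool pointing down it reaches from about 0.4 to 0.825 m from the base axis. Payload 7 kg.
Tool frame: the origin (TCP) lies at the very end of the fingers, on their centre line; the grasp point (between the pads) lies hold_point_z behind it (hold_point_z is the distance from the TCP to the grasp point, in m); z points along the fingers, y is the direction in which the jaws open and shut (so a half turn about z gives the same grasp; the last joint's range is limited). The gripper opens to 88 mm and grips with 3 to 60 N. Pads are 19 mm wide; open, the fingers measure 130 mm over their backs; the gripper's body (78 mm by 193 mm) begins 47 mm behind the grasp point.
Start: joints at [16.507, 20.546, 0.682, 0, -70.136, -16.507], TCP at [0.675, -0, 0.227] pointing down, gripper open.
Joint ranges: [-176.03, 176.03], [-82.01, 121.73], [-58.28, 71.71], [-173.87, 95.51], [-174.79, -0.11], [-173.66, 173.66]. Speed limits (degrees/s): [136.94, 136.94, 172.46, 180, 180, 180].

INTERFACE

Orientations are given as [roll, pitch, yaw] about the fixed x, y, z axes, in that order (R = Rz(yaw) Ry(pitch) Rx(roll)).
In Python, from plant import get_obs, snapshot, close_job, hold_point_z gives the robot as it stands. The module is installed in compiled form; this text tells all that it offers.
- The arm moves only by the tool jog_arm, never from a script. Its argument "commands" is a list of rows, each a list of 4 numbers: the shift along the world's x, y, z in mm, then the turn about the world's z in degrees. In form: [[x, y, z, turn], ...]. A call has exactly 10 rows; each row shifts and turns the commanded pose from where the row before left it; what a row does not reach is not made up. A row lasts 1/12 s, in which the tool goes at most 41.7 mm and 7.16 degrees, less where a joint would pass 70% of its speed; a pose out of reach is approached as far as the arm can. A call is refused whole if a number of a shift passes 41.7 or a number of a turn 7.16, either way. A call with a gripper value outside its range is refused whole. "fingers" is the finger opening in mm, from 0 to 87.6, set as the call begins (left out, the last holds). The fingers move at their own pace and stop on an object; the grip force is fixed at half the most. Time passes only in rows, so rows that do not move let the fingers close, or fill a call up. It gives the time, the measured TCP pose, the force and the opening at its end, in the units of the state.
- get_obs(): the state, without advancing time (a new reading comes with each control period).
- snapshot(name): name is "scene" or "side" or "wrist"; returns a dict with "image" (384x512x3 uint8, red, green, blue), "fov_y" (degrees; the focal length in pixels is half the picture's height over the tangent of half this angle, whatever the lens; pixels are square), "cx", "cy" (the principal point, pixels), "rvec" (rotation vector, rad) and "tvec" (3), from world to camera coordinates, as OpenCV has them; the wrist camera has in their place "mount" (4x4, takes a point from camera to tool coordinates, whose origin is the TCP and whose axes are the flange's). Camera axes: x right, y down, z forward; pixel columns grow to the right and rows downward; lengths in m; the calibration is good to about 2 mm. The wrist camera is an equidistant fisheye: a pixel r from the principal point sees the ray r / f radians off the axis. A picture is of the moment at which its call begins: read the wrist's pose just before it. There is no depth.
- close_job(): hands the job in, once; it reports no verdict.
The state is a dict: "clock": time; "joint_pos": joint angles; "qvel": joint speeds; "tau": joint torques, N m; "tool_pos": TCP position; "orientation": TCP orientation; "force": force on the tool from outside, world axes, zero at the start; "moment": the same for the moment, N m; "opening": finger opening in m.
Only numpy, scipy, OpenCV 4.12 (cv2) and the standard library are available. Lean on these libraries where they do the work, as an engineer would, in place of code of your own. Each camera call takes 0.05 s, during which the arm holds its last target.

TASK

Load the two slim, tall aluminium spacers into the clear tube magazine through its flared mouth, one after the other, so that they lie end to end in the tube, the first down on the closed gate and the second on top of it. The short spacer and the thick spacer are other sizes: neither goes in the tube, and the thick one must be left standing where it is.

Things in the scene. Friction and masses are not known exactly. Their poses are not given: they have to be found in the camera images.
- spacer_a_center (a point): A plain aluminium spacer: an upright cylinder 32 mm in diameter, 50 mm tall, about 95 g, with a small dark bolt hole in its end. It starts standing on the bench. This point is its centre, 25 mm above its underside; z is its axis. Either may go in first. A short one, 32 mm by only 22 mm tall, is not wanted.
- spacer_b_center (a point): A plain aluminium spacer: an upright cylinder 32 mm in diameter, 50 mm tall, about 95 g, with a small dark bolt hole in its end. It starts standing on the bench. This point is its centre, 25 mm above its underside; z is its axis. It is the twin of the other one.
- magazine_mouth (a point): Centre of the magazine's flared mouth, level with its rim, 155 mm above the bench; z is up. Fixed: 90 mm square base, 60 mm grey foot, upright clear tube (bore 40, outside 46 mm), aluminium funnel 64 mm wide inside, 70 outside, narrowing to the bore 30 mm down. The gate (tube floor) is 125 mm below the rim. A spacer let go upright with its lower end in the mouth, within 10 mm of the axis, slides down.
- thick_spacer: A thick aluminium spacer, 50 mm in diameter and 50 mm tall, standing among the others: too wide for the tube, to be left where it stands. Its origin is the centre of its underside.
There are look-alikes about, which are no part of the job. What is shaped like the part that bears spacer_a_center but orange or pink is not meant. What is shaped like the part that bears spacer_b_center but yellow is not meant.

How it is judged:
By the outcome, as a careful person would: the job done as asked, in the order asked, and still so for the second after the job is handed in, with the robot touching nothing.
It also fails if it takes over 54 s, if anything falls off the work surface, if the arm or the gripper's body presses on something with over 40 N, if the wrist force passes 120 N, or if a joint passes its speed limit or range.

## Working session

There is one attempt and no reset: what is moved stays moved. The work goes in short steps, Python scripts to look and compute and a tool call to move; the robot and the scene stay as the last step left them, time stands still between calls to the robot, and variables do not carry over. Pictures are saved under pics/ and viewed, and the job is handed in when it is done.

Besides the shell and the picture viewer there is one more tool, called after "Emit:" by a JSON object that holds its "op" and its "data". jog_arm: Moves the arm, as the interface text tells. Its arguments: {"type":"object","properties":{"commands":{"type":"array","items":{"type":"array","items":{"type":"number"}}},"fingers":{"type":"number"}},"required":["commands"]}

```bash
mkdir -p pics; cat > h.py <<'E'
import numpy as np, cv2, json, pickle
from plant import get_obs, snapshot, close_job, hold_point_z
def take(name,fn):
    o=get_obs(); s=snapshot(name); s['obs']=o
    pickle.dump(s,open(f'pics/{fn}.pkl','wb'))
    cv2.imwrite(f'pics/{fn}.png',cv2.cvtColor(s['image'],cv2.COLOR_RGB2BGR)); return s
def load(fn): return pickle.load(open(f'pics/{fn}.pkl','rb'))
def crop(fn,x0,y0,x1,y1,k,out):
    im=cv2.imread(f'pics/{fn}.png')[y0:y1,x0:x1]
    cv2.imwrite(f'pics/{out}.png',cv2.resize(im,None,fx=k,fy=k,interpolation=cv2.INTER_CUBIC))
def f(s): return s['image'].shape[0]/2/np.tan(np.radians(s['fov_y'])/2)
def ray(s,u,v):
    R=cv2.Rodrigues(np.array(s['rvec'],float))[0]; t=np.array(s['tvec'],float).ravel()
    d=R.T@np.array([(u-s['cx'])/f(s),(v-s['cy'])/f(s),1]); return -R.T@t,d
def onz(s,u,v,z):
    c,d=ray(s,u,v); return c+d*(z-c[2])/d[2]
def proj(s,p):
    R=cv2.Rodrigues(np.array(s['rvec'],float))[0]; t=np.array(s['tvec'],float).ravel()
    q=np.atleast_2d(p)@R.T+t; return np.c_[q[:,0]/q[:,2]*f(s)+s['cx'],q[:,1]/q[:,2]*f(s)+s['cy']]
E
python3 - <<'E'
from h import *
print(hold_point_z, get_obs())
for n in ['scene','side','wrist']:
    s=take(n,n+'0'); print(n,{k:v for k,v in s.items() if k not in('image','obs')})
E
```

```text
0.0188 {'clock': 0.0, 'joint_pos': array([ 1.65069245e+01,  2.05896945e+01,  6.33622574e-01, -1.92092343e-02,
       -7.01349359e+01, -1.65067743e+01]), 'qvel': array([ 0.01788854,  0.05057822, -0.08890719, -0.01148203, -0.06947492,
       -0.01131553]), 'tau': array([-8.00930356e-04, -5.82726967e+01,  2.93058443e+01,  6.99745238e+00,
        6.93249181e-03, -2.06530804e-04]), 'tool_pos': array([ 6.74515888e-01, -3.10443853e-05,  2.25644043e-01]), 'orientation': array([ 1.79907612e+02, -8.54655043e-03, -9.00063848e+01]), 'force': array([ 0.35173571,  0.24812451, -0.07465664]), 'moment': array([0.00489902, 0.0230852 , 0.03838097]), 'opening': 0.08751054002386424}
scene {'fov_y': 43.30642221539562, 'cx': 260.0124368352943, 'cy': 198.01697743033404, 'rvec': array([ 1.53041883,  1.83214431, -0.94330202]), 'tvec': array([ 0.10571248, -0.21483692,  1.49019108])}
side {'fov_y': 55.05617883277431, 'cx': 250.07688344261246, 'cy': 194.3903594586499, 'rvec': array([ 2.44811379, -0.19585589,  0.09229674]), 'tvec': array([-0.54136215,  0.11005208,  0.88319504])}
wrist {'fov_y': 65.70646984690485, 'cx': 246.69869740738454, 'cy': 193.87573403389484, 'mount': array([[-6.16818066e-04, -9.52269772e-01, -3.05257105e-01,
         8.36692398e-02],
       [ 9.99999557e-01, -3.70196136e-04, -8.65798692e-04,
        -5.22050528e-04],
       [ 7.11468922e-04, -3.05257504e-01,  9.52269579e-01,
        -1.57826494e-01],
       [ 0.00000000e+00,  0.00000000e+00,  0.00000000e+00,
         1.00000000e+00]])}
```

View pics/scene0.png

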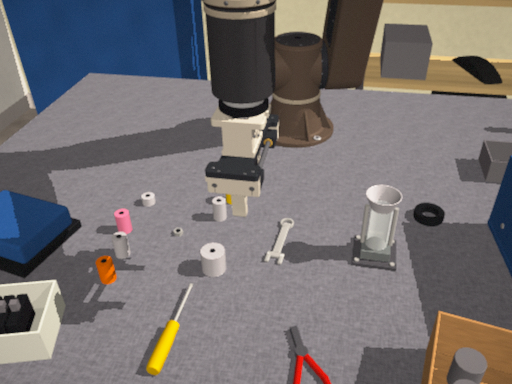

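View pics/side0.png

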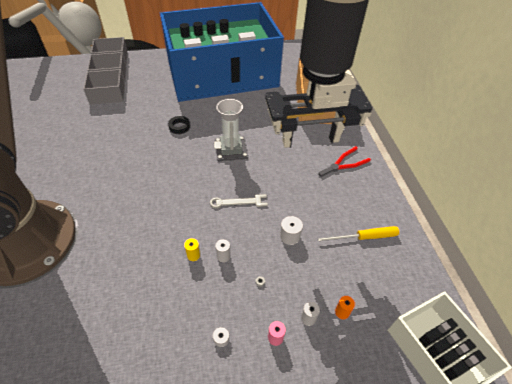

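View pics/wrist0.png

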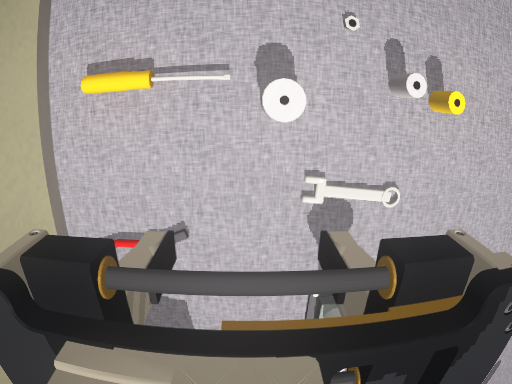

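```bash
python3 - <<'E'
from h import *
crop('scene0',80,160,260,300,4,'c1')
crop('side0',170,215,370,360,4,'c2')
crop('scene0',340,170,420,280,5,'c3')
crop('side0',190,85,270,175,6,'c4')
E
```

```text
(no output)
```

View pics/c1.png

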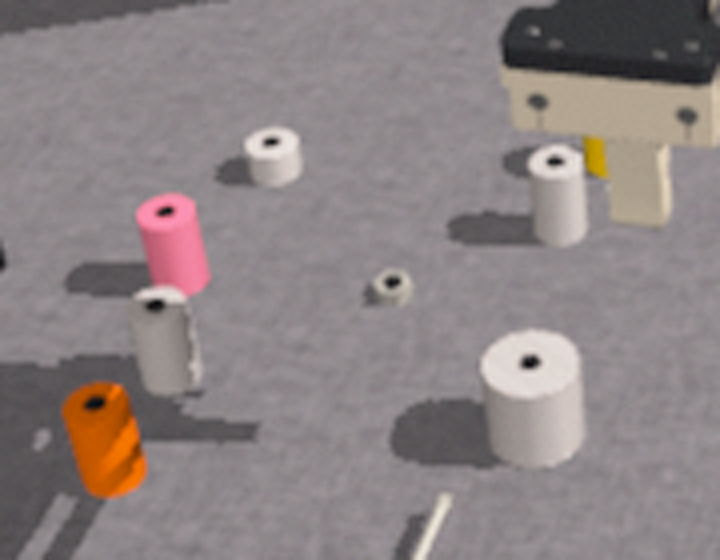

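View pics/c2.png

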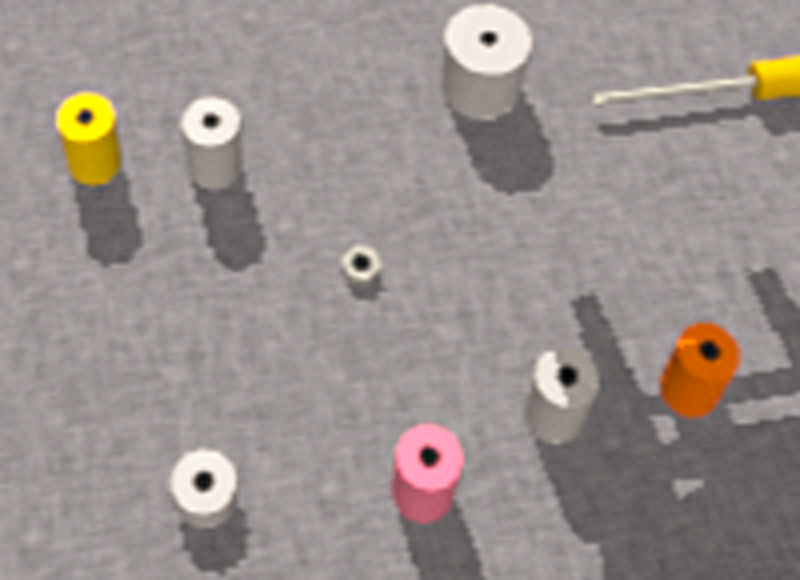

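View pics/c3.png

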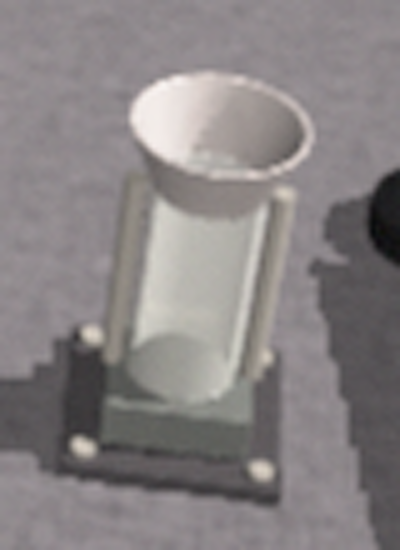

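View pics/c4.png

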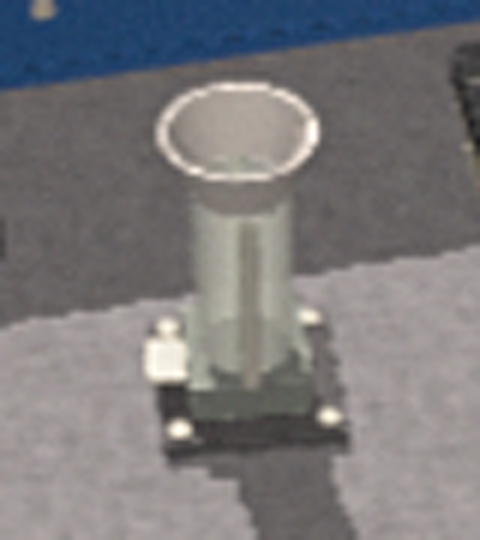

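```bash
python3 - <<'E'
from h import *
a=load('scene0');b=load('side0')
def c(x,y,k,x0,y0): return ((x+.5)/k-.5+x0,(y+.5)/k-.5+y0)
P={'A':(c(557,161,4,80,160),c(211,121,4,170,215),.05),
'B':(c(157,304,4,80,160),c(567,377,4,170,215),.05),
'short':(c(271,142,4,80,160),c(204,482,4,170,215),.022),
'thick':(c(531,363,4,80,160),c(488,39,4,170,215),.05),
'pink':(c(168,211,4,80,160),c(429,457,4,170,215),.05),
'orange':(c(95,403,4,80,160),c(708,350,4,170,215),.05),
'mouth':(c(222,130,5,340,170),c(238,131,6,190,85),.155)}
for k,(p,q,z) in P.items():
    x=onz(a,*p,z);y=onz(b,*q,z)
    c1,d1=ray(a,*p);c2,d2=ray(b,*q)
    A=np.c_[d1,-d2];s=np.linalg.lstsq(A,c2-c1,rcond=None)[0]
    m=(c1+d1*s[0]+c2+d2*s[1])/2
    print(k,x.round(4),y.round(4),'tri',m.round(4),np.linalg.norm(c1+d1*s[0]-c2-d2*s[1]).round(4), np.hypot(*m[:2]).round(3))
print(onz(b,*c(85,117,4,170,215),.05),'yellow')
# fit rims
def err(s,cen,r,pts):pass
E
```

```text
A [ 0.4644 -0.1154  0.05  ] [ 0.4656 -0.1171  0.05  ] tri [ 0.4651 -0.116   0.0498] 0.0019 0.479
B [ 0.6218 -0.2909  0.05  ] [ 0.6234 -0.2922  0.05  ] tri [ 0.6227 -0.2914  0.0502] 0.0019 0.688
short [ 0.4378 -0.3041  0.022 ] [ 0.4387 -0.3051  0.022 ] tri [ 0.4383 -0.3045  0.0219] 0.0013 0.534
thick [ 0.6327 -0.085   0.05  ] [ 0.6325 -0.0866  0.05  ] tri [ 0.6324 -0.0856  0.0492] 0.0011 0.638
pink [ 0.546 -0.318  0.05 ] [ 0.5469 -0.3201  0.05  ] tri [ 0.5464 -0.319   0.0496] 0.0022 0.633
orange [ 0.6975 -0.2899  0.05  ] [ 0.6978 -0.2898  0.05  ] tri [ 0.6977 -0.2898  0.0502] 0.0001 0.755
mouth [0.5346 0.2404 0.155 ] [0.5304 0.2385 0.155 ] tri [0.5308 0.241  0.1527] 0.0007 0.583
[ 0.39619467 -0.10354655  0.05      ] yellow
```

Emit:
{"op": "jog_arm", "data": {"commands": [[-21,-11.6,0,7],[-21,-11.6,0,7],[-21,-11.6,0,7],[-21,-11.6,0,7],[-21,-11.6,0,7],[-21,-11.6,0,7],[-21,-11.6,0,7],[-21,-11.6,0,7],[-21,-11.6,0,7],[-21,-11.6,0,7]]}}

```text
clock: 0.98
tool_pos: [0.4637, -0.1165, 0.2264]
orientation: [-180.0, 0.0, -19.7]
force: [0.8, -0.6, 0.3]
opening: 0.0878
```

Emit:
{"op": "jog_arm", "data": {"commands": [[0,0,-10,7],[0,0,-10,7],[0,0,-10,6],[0,0,-10,0],[0,0,-10,0],[0,0,-10,0],[0,0,-10,0],[0,0,0,0],[0,0,0,0],[0,0,0,0]]}}

```text
clock: 1.82
tool_pos: [0.4653, -0.116, 0.1568]
orientation: [180.0, -0.0, -0.0]
force: [-0.5, -0.9, 0.2]
opening: 0.0876
```

```bash
cat >> h.py <<'E'
from scipy.spatial.transform import Rotation as Ro
def wpose(s):
    o=s['obs']; T=np.eye(4); T[:3,:3]=Ro.from_euler('xyz',o['orientation'],degrees=True).as_matrix(); T[:3,3]=o['tool_pos']
    return T@s['mount']
def wproj(s,p):
    T=np.linalg.inv(wpose(s)); q=np.atleast_2d(p)@T[:3,:3].T+T[:3,3]
    r=np.hypot(q[:,0],q[:,1]); th=np.arctan2(r,q[:,2]); k=f(s)*th/np.maximum(r,1e-9)
    return np.c_[q[:,0]*k+s['cx'],q[:,1]*k+s['cy']]
def wonz(s,u,v,z):
    T=wpose(s); x,y=u-s['cx'],v-s['cy']; r=np.hypot(x,y); th=r/f(s)
    d=T[:3,:3]@np.array([x/r*np.sin(th),y/r*np.sin(th),np.cos(th)]); c=T[:3,3]; return c+d*(z-c[2])/d[2]
E
python3 - <<'E'
from h import *
s=take('wrist','w1');o=s['obs'];print({k:np.round(o[k],4) for k in o})
a=load('side0')
for p in [(185,93),(280,85)]: print(onz(a,*p,0))
print(wproj(s,[[.4651,-.116,.05],[.4651,-.116,0]]))
E
```

```text
{'clock': np.float64(1.8167), 'joint_pos': array([ 9.58660e+00,  5.49160e+00, -2.90543e+01,  1.75000e-02,
       -5.54502e+01,  8.03806e+01]), 'qvel': array([-0.0844, -0.5193,  0.3023,  0.0497,  0.0278,  0.1744]), 'tau': array([-1.88000e-02, -3.30584e+01,  2.53361e+01,  5.94970e+00,
        8.67000e-02, -1.71000e-02]), 'tool_pos': array([ 0.4653, -0.116 ,  0.1568]), 'orientation': array([ 1.799864e+02, -6.200000e-03, -2.280000e-02]), 'force': array([-0.5005, -0.8519,  0.1853]), 'moment': array([-0.1451,  0.0075, -0.0062]), 'opening': np.float64(0.0876)}
[0.4117491  0.53729399 0.        ]
[0.7461213  0.53714799 0.        ]
[[246.11659139 193.13229171]
 [246.21368672 179.35313988]]
```

View pics/w1.png

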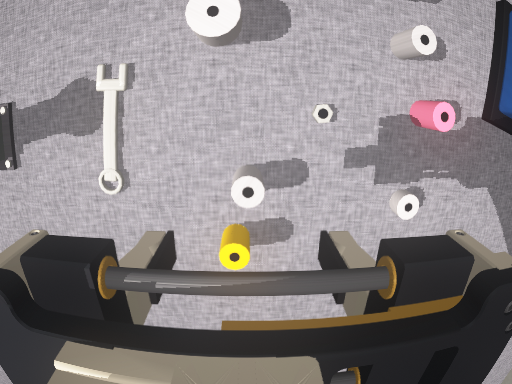

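```bash
python3 - <<'E'
from h import *
s=load('w1')
print(wonz(s,247.5,192,.05),wonz(s,424,40,.05))
E
```

```text
[ 0.46620596 -0.11729148  0.05      ] [ 0.62331381 -0.29135505  0.05      ]
```

Emit:
{"op": "jog_arm", "data": {"commands": [[0,0,-18,0],[0,0,-18,0],[0,0,-18,0],[0,0,-18,0],[0,0,-18,0],[0,0,-18,0],[0,0,-12,0],[0,0,-12,0],[0,0,0,0],[0,0,0,0]]}}

```text
clock: 2.7
tool_pos: [0.4651, -0.116, 0.0247]
orientation: [180.0, 0.0, 0.0]
force: [-0.5, 0.8, 0.5]
opening: 0.0878
```

Emit:
{"op": "jog_arm", "data": {"commands": [[0,0,0,0],[0,0,0,0],[0,0,0,0],[0,0,0,0],[0,0,0,0],[0,0,0,0],[0,0,0,0],[0,0,0,0],[0,0,0,0],[0,0,0,0]], "fingers": 15}}

```text
clock: 3.53
tool_pos: [0.465, -0.1161, 0.0245]
orientation: [180.0, 0.0, -0.0]
force: [-0.4, 0.4, 0.8]
opening: 0.0312
```

Emit:
{"op": "jog_arm", "data": {"commands": [[0,0,0,0],[0,0,10,0],[0,0,20,0],[0,0,25,0],[0,0,25,0],[0,0,25,0],[0,0,25,0],[0,0,25,0],[0,0,20,0],[0,0,10,0]]}}

```text
clock: 4.37
tool_pos: [0.4659, -0.116, 0.2121]
orientation: [-180.0, -0.2, 0.0]
force: [-0.0, 0.7, -0.6]
opening: 0.0318
```

```bash
python3 - <<'E'
from h import *
s=take('side','s2');o=s['obs'];print(o['tool_pos'],o['opening'])
crop('s2',130,100,330,280,4,'s2c')
E
```

```text
[ 0.46587177 -0.11600634  0.21212118] 0.03177089623568928
```

View pics/s2c.png

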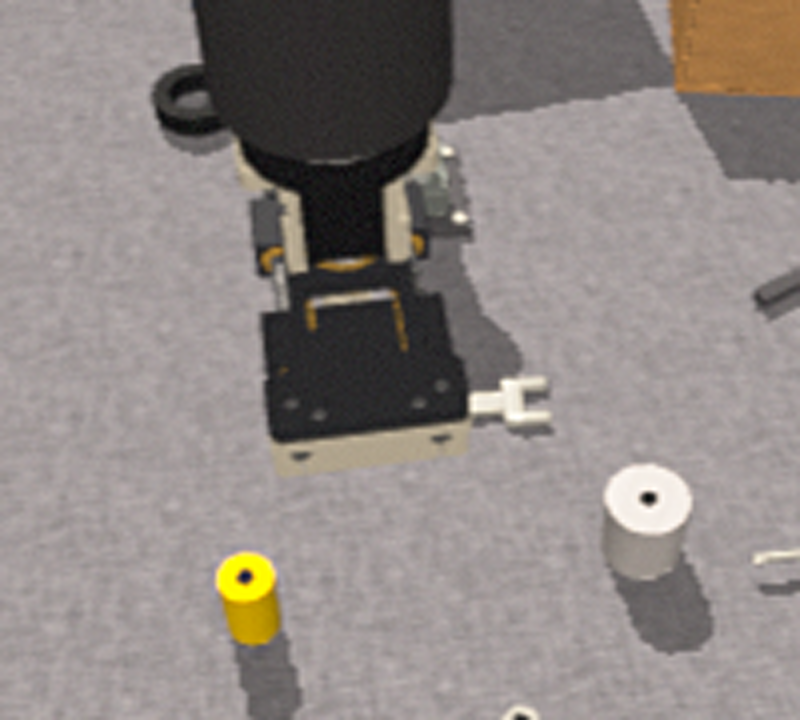

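Emit:
{"op": "jog_arm", "data": {"commands": [[3,15,0,0],[5,25,0,0],[6,33,0,0],[7,37,0,0],[7,37,0,0],[7,37,0,0],[7,37,0,0],[7,37,0,0],[7,33,0,0],[6,30,0,0]]}}

```text
clock: 5.25
tool_pos: [0.5264, 0.207, 0.2076]
orientation: [179.9, 0.1, 0.0]
force: [1.3, -0.3, -0.7]
opening: 0.0313
```

Emit:
{"op": "jog_arm", "data": {"commands": [[3,20,0,0],[2,14.5,0,0],[0,0,0,0],[0,0,0,0],[0,0,0,0],[0,0,0,0],[0,0,0,0],[0,0,0,0],[0,0,0,0],[0,0,0,0]]}}

```text
clock: 6.08
tool_pos: [0.532, 0.2391, 0.2098]
orientation: [-180.0, -0.0, -0.0]
force: [-0.5, -0.7, -0.5]
opening: 0.0313
```

```bash
python3 - <<'E'
from h import *
s=take('wrist','w3');o=s['obs'];print(o['tool_pos'],o['orientation'],o['opening'])
s=take('side','s3');crop('s3',170,50,330,190,5,'s3c')
s=take('scene','sc3');crop('sc3',310,100,450,280,4,'sc3c')
E
```

```text
[0.53202985 0.23913949 0.20977684] [-1.79985624e+02 -1.56072252e-02 -2.65838331e-02] 0.03133811879222956
```

View pics/w3.png

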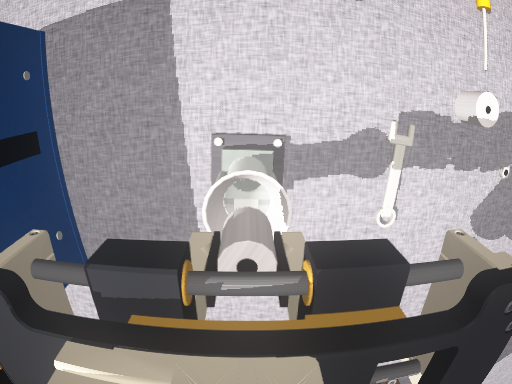

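View pics/s3c.png

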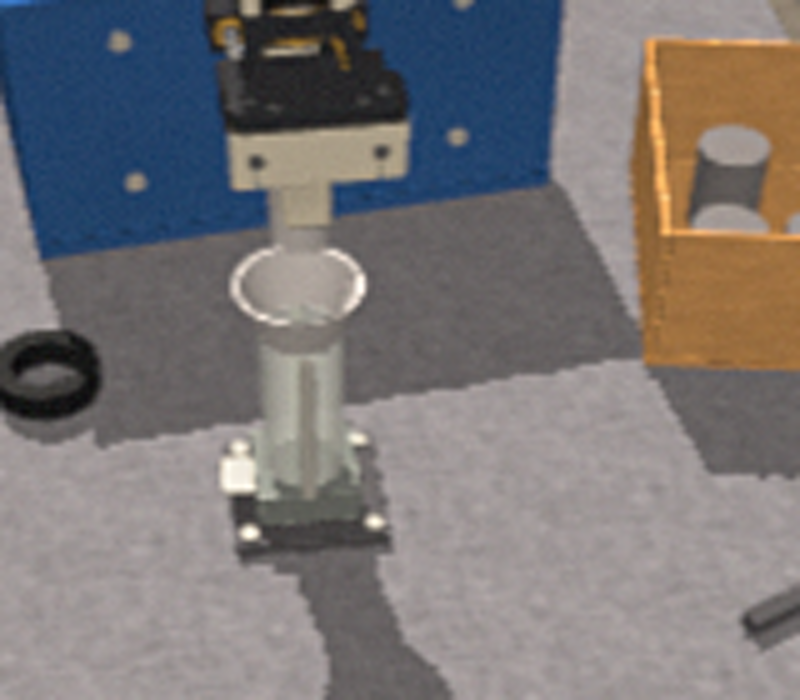

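View pics/sc3c.png

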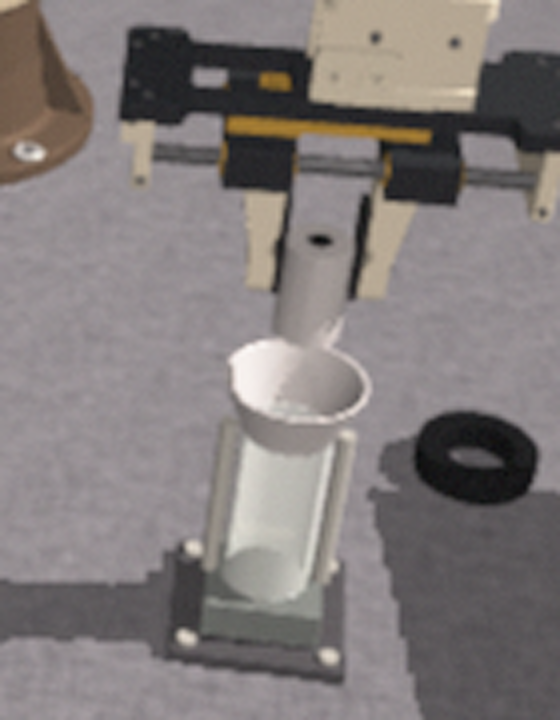

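```bash
python3 - <<'E'
from h import *
s=load('w3')
t=np.linspace(0,2*np.pi,60)
im=cv2.imread('pics/w3.png')
for c,col in(((.5325,.2395),(0,0,255)),((.5308,.241),(0,255,0))):
    p=wproj(s,np.c_[c[0]+.035*np.cos(t),c[1]+.035*np.sin(t),0*t+.155])
    print(p.min(0),p.max(0))
    k=3;x0,y0=180,140
    if col==(0,0,255): im=cv2.resize(im[140:280,180:320],None,fx=5,fy=5,interpolation=cv2.INTER_CUBIC)
    cv2.polylines(im,[(((p-[x0,y0]+.5)*5)).astype(int)],True,col)
cv2.imwrite('pics/w3c.png',im[:600])
E
```

```text
[200.28233405 168.10021379] [290.90434601 252.66790604]
[198.49138733 170.36075174] [288.87850788 254.48022361]
```

View pics/w3c.png

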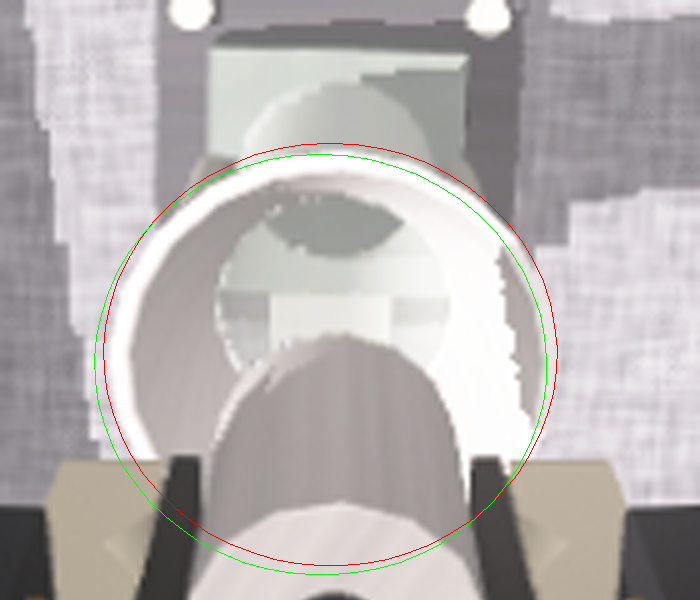

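Emit:
{"op": "jog_arm", "data": {"commands": [[0,0,-8,0],[0,0,-8,0],[0,0,-8,0],[0,0,-8,0],[0,0,-8,0],[0,0,-7,0],[0,0,0,0],[0,0,0,0],[0,0,0,0],[0,0,0,0]]}}

```text
clock: 7.07
tool_pos: [0.5323, 0.2397, 0.1631]
orientation: [-180.0, -0.0, 0.0]
force: [0.2, -0.1, -0.7]
opening: 0.0316
```

Emit:
{"op": "jog_arm", "data": {"commands": [[0,0,0,0],[0,0,0,0],[0,0,0,0],[0,0,0,0],[0,0,0,0],[0,0,0,0],[0,0,0,0],[0,0,0,0],[0,0,0,0],[0,0,0,0]], "fingers": 87}}

```text
clock: 7.9
tool_pos: [0.532, 0.2395, 0.1625]
orientation: [180.0, 0.0, -0.0]
force: [-0.4, -0.5, 0.1]
opening: 0.086
```

```bash
python3 - <<'E'
from h import *
s=take('scene','sc4');print(s['obs']['tool_pos'],s['obs']['opening'],s['obs']['force']);crop('sc4',310,100,450,280,4,'sc4c')
s=take('side','s4');crop('s4',170,50,330,190,5,'s4c')
E
```

```text
[0.53198837 0.23947767 0.16254093] 0.08596658978634436 [-0.39332684 -0.52195502  0.09524823]
```

View pics/sc4c.png

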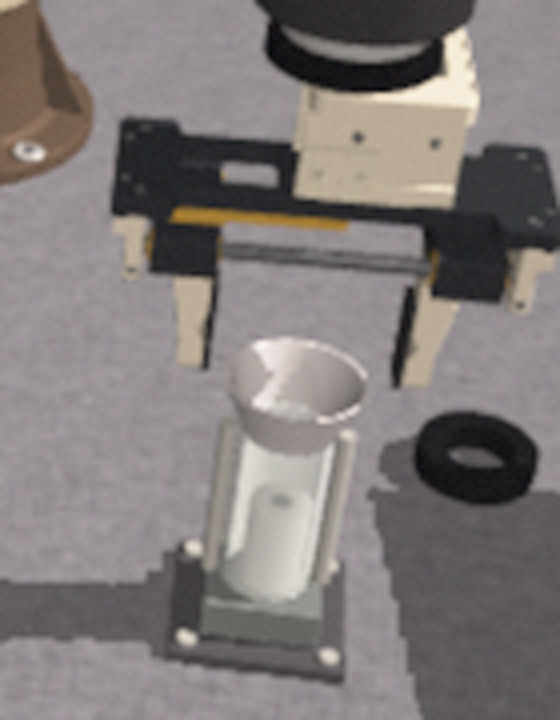

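View pics/s4c.png

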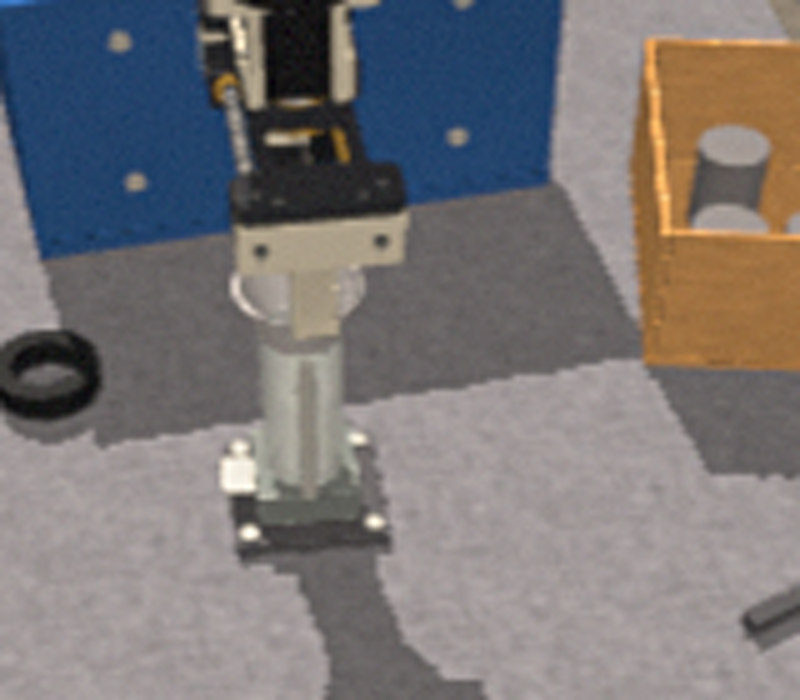

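Emit:
{"op": "jog_arm", "data": {"commands": [[0,0,14,0],[0,0,18,0],[0,0,16,0],[2,-12,0,0],[4,-24,0,0],[6,-35,0,0],[6,-35,0,0],[6,-35,0,0],[6,-35,0,0],[6,-35,0,0]]}}

```text
clock: 8.83
tool_pos: [0.5678, 0.0267, 0.2104]
orientation: [-180.0, -0.0, 0.0]
force: [0.6, 0.9, -0.0]
opening: 0.087
```

Emit:
{"op": "jog_arm", "data": {"commands": [[6,-35,0,0],[6,-35,0,0],[6,-35,0,0],[6,-35,0,0],[6,-35,0,0],[6,-35,0,0],[6,-35,0,0],[6,-35,0,0],[4.5,-25,0,0],[2.5,-15,0,0]]}}

```text
clock: 9.67
tool_pos: [0.6226, -0.2946, 0.2096]
orientation: [180.0, 0.1, -0.1]
force: [0.4, 0.6, -0.0]
opening: 0.0871
```

Emit:
{"op": "jog_arm", "data": {"commands": [[0,0,-10,0],[0,0,-14,0],[0,0,-14,0],[0,0,-12,0],[0,0,-10,0],[0,0,0,0],[0,0,0,0],[0,0,0,0],[0,0,0,0],[0,0,0,0]]}}

```text
clock: 10.5
tool_pos: [0.6235, -0.2915, 0.1515]
orientation: [180.0, -0.1, 0.0]
force: [0.0, 0.6, -0.1]
opening: 0.0871
```

```bash
python3 - <<'E'
from h import *
s=take('wrist','w5');print(s['obs']['tool_pos'],s['obs']['orientation'])
print(wproj(s,[[.6229,-.2914,.05]]))
crop('w5',170,120,350,260,4,'w5c')
E
```

```text
[ 0.62345856 -0.2915362   0.15153164] [ 1.79979758e+02 -8.32570174e-02  9.38069476e-03]
[[245.96912565 195.35703542]]
```

View pics/w5.png

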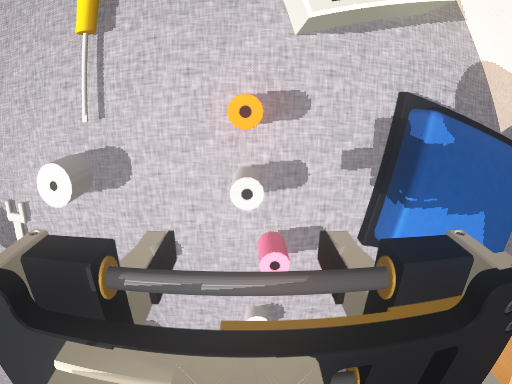

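View pics/w5c.png

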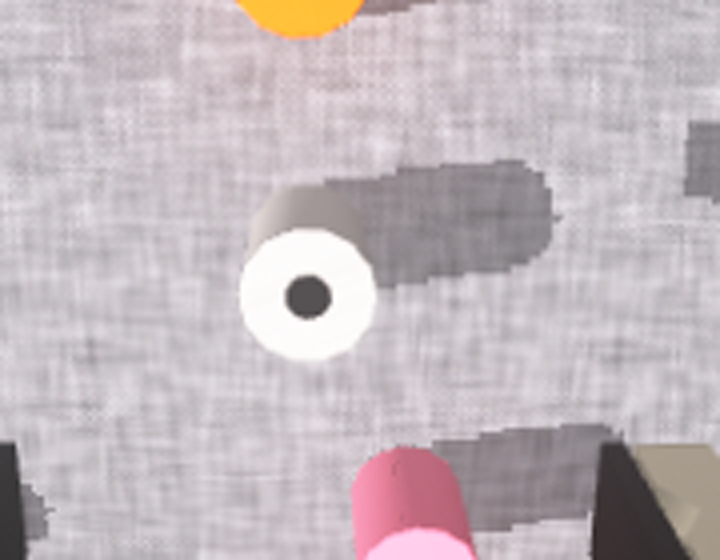

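```bash
python3 - <<'E'
from h import *
a=load('scene0');s=load('w5')
for z in(0,.04,.08):
  print(z,[onz(a,*p,z).round(3)[:2] for p in((80,230),(35,268),(72,213))],[wonz(s,*p,z).round(3)[:2] for p in((362,243),(402,94))])
E
```

```text
0 [array([ 0.565, -0.421]), array([ 0.696, -0.455]), array([ 0.509, -0.471])] [array([ 0.545, -0.434]), array([ 0.726, -0.466])]
0.04 [array([ 0.608, -0.389]), array([ 0.731, -0.421]), array([ 0.555, -0.436])] [array([ 0.566, -0.416]), array([ 0.723, -0.444])]
0.08 [array([ 0.651, -0.357]), array([ 0.767, -0.387]), array([ 0.601, -0.401])] [array([ 0.587, -0.397]), array([ 0.721, -0.421])]
```

```bash
python3 - <<'E'
from h import *
crop('scene0',0,170,150,300,5,'bx')
E
```

```text
(no output)
```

View pics/bx.png

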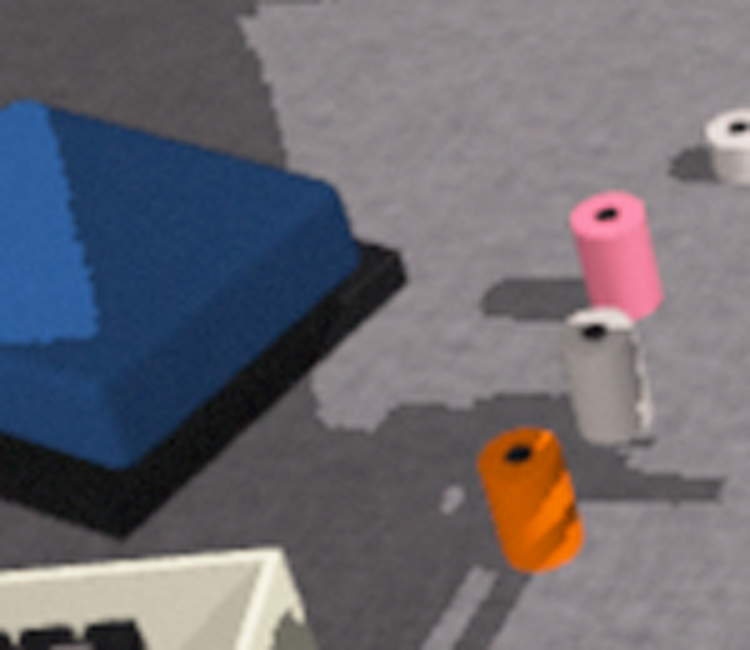

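Emit:
{"op": "jog_arm", "data": {"commands": [[0,0,-17,0],[0,0,-18,0],[0,0,-18,0],[0,0,-18,0],[0,0,-18,0],[0,0,-16,0],[0,0,-12,0],[0,0,-10,0],[0,0,0,0],[0,0,0,0]]}}

```text
clock: 11.38
tool_pos: [0.623, -0.2916, 0.0235]
orientation: [180.0, 0.0, 0.0]
force: [-0.4, -0.3, 0.4]
opening: 0.087
```

Emit:
{"op": "jog_arm", "data": {"commands": [[0,0,0,0],[0,0,0,0],[0,0,0,0],[0,0,0,0],[0,0,0,0],[0,0,0,0],[0,0,0,0],[0,0,0,0],[0,0,0,0],[0,0,0,0]], "fingers": 15}}

```text
clock: 12.22
tool_pos: [0.623, -0.2915, 0.0235]
orientation: [180.0, 0.0, 0.0]
force: [-0.6, -1.5, -0.3]
opening: 0.031
```

Emit:
{"op": "jog_arm", "data": {"commands": [[0,0,0,0],[0,0,10,0],[0,0,20,0],[0,0,25,0],[0,0,25,0],[0,0,25,0],[0,0,25,0],[0,0,25,0],[0,0,20,0],[0,0,10,0]]}}

```text
clock: 13.05
tool_pos: [0.6239, -0.292, 0.2127]
orientation: [179.9, -0.3, 0.0]
force: [0.4, -0.2, -0.2]
opening: 0.0315
```

```bash
python3 - <<'E'
from h import *
s=take('wrist','w6');print(s['obs']['tool_pos'],s['obs']['orientation'],s['obs']['opening'])
E
```

```text
[ 0.62389937 -0.29195617  0.21274128] [ 1.79917762e+02 -2.50247970e-01  1.50577582e-02] 0.031464316430480276
```

View pics/w6.png

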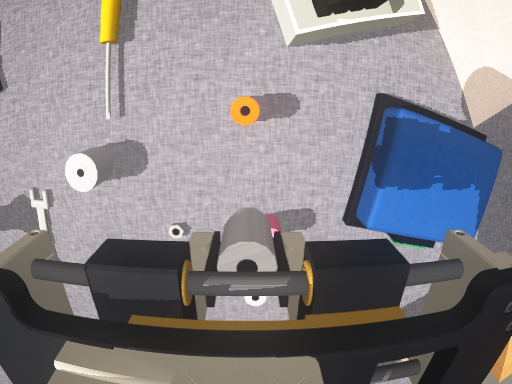

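Emit:
{"op": "jog_arm", "data": {"commands": [[-2,12,0,0],[-4,24,0,0],[-6,35,0,0],[-6,35,0,0],[-6,35,0,0],[-6,35,0,0],[-6,35,0,0],[-6,35,0,0],[-6,35,0,0],[-6,35,0,0]]}}

```text
clock: 13.93
tool_pos: [0.5671, 0.0263, 0.2069]
orientation: [180.0, 0.1, -0.0]
force: [1.0, -0.3, 0.2]
opening: 0.0313
```

Emit:
{"op": "jog_arm", "data": {"commands": [[-6,35,0,0],[-6,35,0,0],[-6,35,0,0],[-6,35,0,0],[-5,30,0,0],[-4.5,25,0,0],[-3,20,0,0],[0,0,0,0],[0,0,0,0],[0,0,0,0]]}}

```text
clock: 14.77
tool_pos: [0.5316, 0.2391, 0.2073]
orientation: [179.9, 0.1, 0.0]
force: [-0.3, -0.9, -1.0]
opening: 0.0312
```

```bash
python3 - <<'E'
from h import *
s=take('wrist','w7');print(s['obs']['tool_pos'],s['obs']['orientation'],s['obs']['opening'])
crop('w7',170,120,330,270,4,'w7c')
E
```

```text
[0.53156578 0.23911286 0.20733274] [1.79927563e+02 1.04652916e-01 2.55125519e-02] 0.031247516459343386
```

View pics/w7c.png

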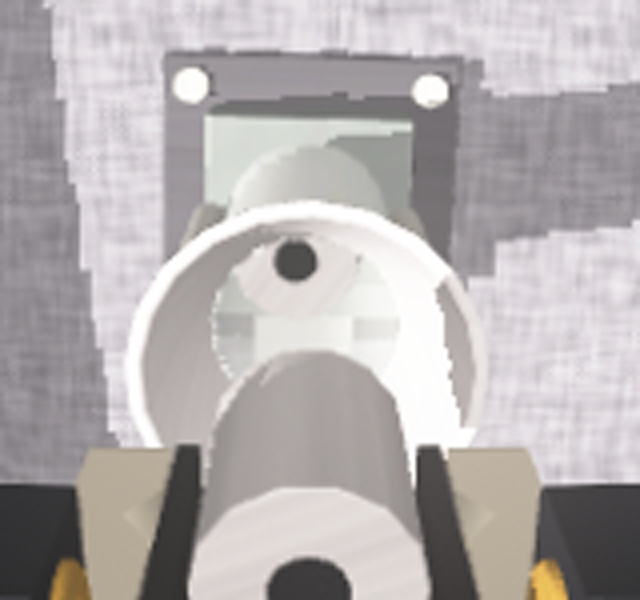

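Emit:
{"op": "jog_arm", "data": {"commands": [[0,0,-8,0],[0,0,-8,0],[0,0,-8,0],[0,0,-8,0],[0,0,-7,0],[0,0,-6,0],[0,0,0,0],[0,0,0,0],[0,0,0,0],[0,0,0,0]]}}

```text
clock: 15.65
tool_pos: [0.5327, 0.2397, 0.164]
orientation: [-180.0, -0.0, 0.0]
force: [-0.2, 0.3, -1.5]
opening: 0.0316
```

Emit:
{"op": "jog_arm", "data": {"commands": [[0,0,0,0],[0,0,0,0],[0,0,0,0],[0,0,0,0],[0,0,0,0],[0,0,0,0],[0,0,0,0],[0,0,0,0],[0,0,0,0],[0,0,0,0]], "fingers": 87}}

```text
clock: 16.48
tool_pos: [0.5325, 0.2395, 0.1636]
orientation: [180.0, 0.0, 0.0]
force: [0.5, -0.1, -0.0]
opening: 0.0861
```

Emit:
{"op": "jog_arm", "data": {"commands": [[0,0,10,0],[0,0,20,0],[0,0,20,0],[0,0,20,0],[0,0,10,0],[-3,-15,0,0],[-5,-25,0,0],[-5,-30,0,0],[-5,-30,0,0],[0,-25,0,0]]}}

```text
clock: 17.32
tool_pos: [0.5128, 0.1123, 0.2431]
orientation: [180.0, 0.1, 0.0]
force: [-0.4, -0.2, -0.6]
opening: 0.0869
```

Emit:
{"op": "jog_arm", "data": {"commands": [[0,-20,0,0],[0,0,0,0],[0,0,0,0],[0,0,0,0],[0,0,0,0],[0,0,0,0],[0,0,0,0],[0,0,0,0],[0,0,0,0],[0,0,0,0]]}}

```text
clock: 18.15
tool_pos: [0.5145, 0.0947, 0.2435]
orientation: [180.0, 0.0, 0.0]
force: [0.0, -0.3, 0.3]
opening: 0.0868
```

```bash
python3 - <<'E'
from h import *
s=take('scene','sc8');print(s['obs']['tool_pos'],s['obs']['clock'],s['obs']['opening'],s['obs']['force']);crop('sc8',330,160,430,280,5,'sc8c')
s=take('side','s8');crop('s8',170,70,290,180,5,'s8c')
E
```

```text
[0.51448553 0.09471043 0.24349855] 18.15 0.08677529404671208 [ 0.03440521 -0.30278342  0.27603774]
```

View pics/sc8c.png

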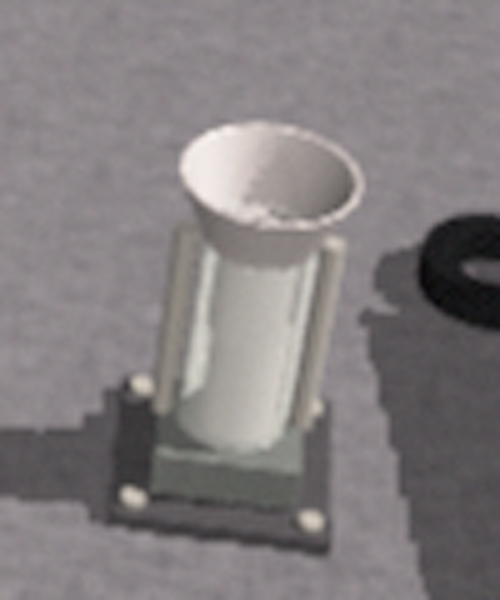

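View pics/s8c.png

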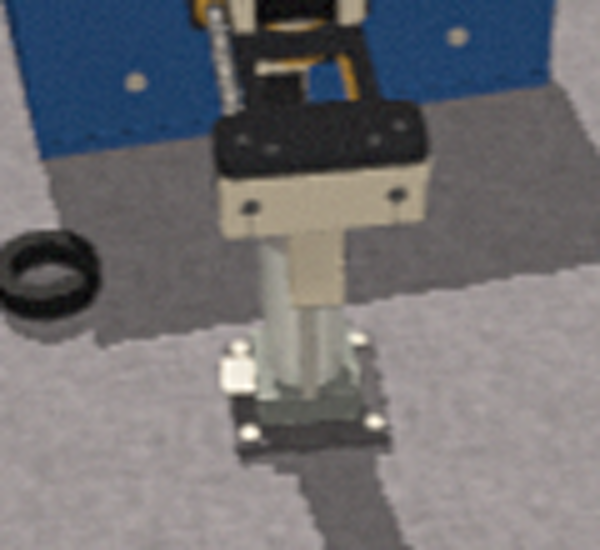

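View pics/sc8.png

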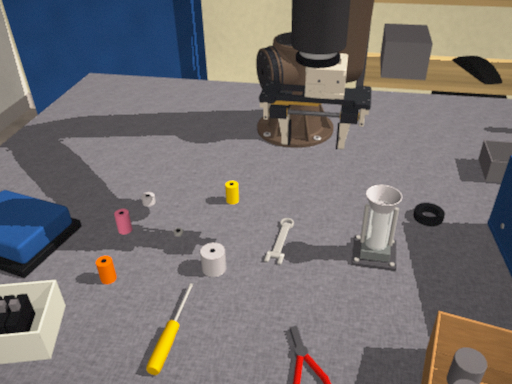

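View pics/s8.png

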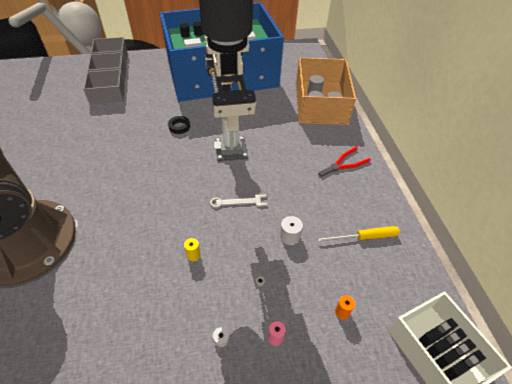

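```bash
python3 - <<'E'
from h import *
s=take('wrist','w8');p=wproj(s,[[.5325,.2395,.155],[.5325,.2395,.13]]);print(p)
x,y=p[0].astype(int);x0=max(0,x-60);y0=max(0,y-50)
crop('w8',x0,y0,x0+120,y0+100,6,'w8c'); print(x0,y0)
E
```

```text
[[ 92.55275953 180.62923182]
 [103.84437627 174.12726647]]
32 130
```

View pics/w8c.png

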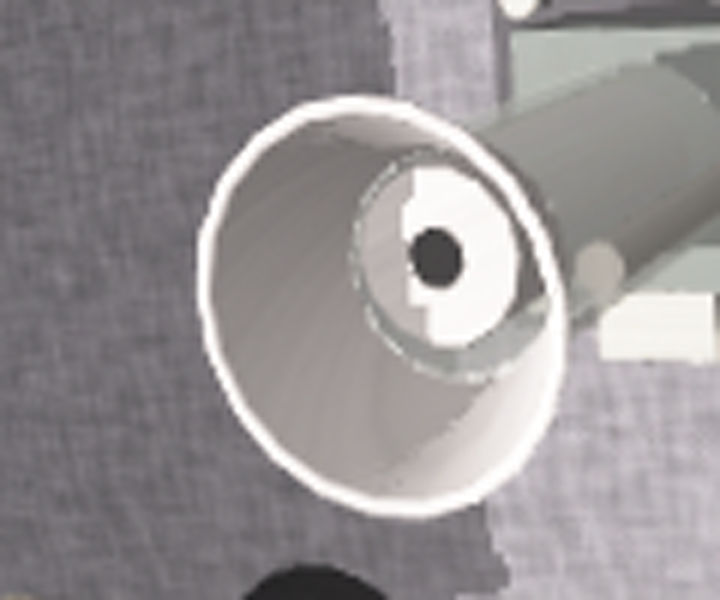

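```bash
python3 -c "
from plant import close_job
print(close_job())"
```

```text
the job is handed in; nothing more can be done
None
```

Both slim 50 mm spacers are in the tube magazine, end to end: the first on the closed gate and the second on top of it. I released each one with its lower end about 16 mm inside the flared mouth, then moved the gripper about 0.15 m clear before handing in.

**Seating:** The last wrist picture shows the second spacer's end face level at the top of the tube. Its bolt hole is at pixel (104.8, 172.8), against (103.8, 174.1) predicted for two stacked spacers with the top at z = 0.13 m. The scene picture shows a continuous column from the gate up to the funnel.

**Other parts:** The final scene and side pictures show the thick and short spacers and the yellow, pink and orange look-alikes standing where they started.

**Limits:** The clock was at about 18 s of the 54 s allowed, and the force readings I saw stayed under about 2 N.

**Disagreements:** No check failed. The two fixed cameras differed by about 4 mm on the mouth's position, so I used their average, which the wrist view confirmed. In that view the rim looked slightly smaller than predicted, but it was centred.

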